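# Stack the instrument cases on the desk stand

## Task

Tidy the three closed instrument cases into one column on the low wooden stand: blue at the bottom, white on it, green on top, each lid up, centred on what is below it with its long sides parallel to the stand's, and then let go. The green case is lying on the blue one, so move that out of the way first, for example onto the cork pad. Set each case down without dropping it, and do not knock or shift anything else on the desk.

Things in the scene. Friction and masses are not known exactly. Their poses are not given: they have to be found in the camera images.
- stand_top (a point): centre of the top face of the low pale-wood stacking stand, a solid block 170 mm long (its x) by 84 mm wide (its y) and 24 mm high, fixed to the desk; point x along its length, z up
- large_mid (a point): centre (half-way up) of the blue closed hard case, a plain lidded box 150 mm long (its x) by 64 mm wide (its y) by 46 mm high (its z), flat lid and flat straight sides, rounded edges 2 mm, steel latches on its two short ends; its lid faces up. The largest, 0.4 to 0.8 kg; it lies on the desk and the green case lies askew on its lid at the start
- medium_mid (a point): centre (half-way up) of the white closed hard case, a plain lidded box 126 mm long (its x) by 60 mm wide (its y) by 42 mm high (its z), flat lid and flat straight sides, rounded edges 2 mm, steel latches on its two short ends; its lid faces up. 0.3 to 0.6 kg; it lies on the desk
- small_mid (a point): centre (half-way up) of the green closed hard case, a plain lidded box 102 mm long (its x) by 56 mm wide (its y) by 38 mm high (its z), flat lid and flat straight sides, rounded edges 2 mm, steel latches on its two short ends; its lid faces up. The smallest, 0.18 to 0.36 kg; at the start it lies on top of the blue case
- pad_top (a point): centre of the top face of a bare cork pad, 140 by 140 mm and 3 mm thick, fixed to the desk: a clear spot where a case may be set aside
- flask: bystander: steel drinking flask with black cap, 64 mm diameter, 190 mm high, standing; origin at the centre of its underside
- calculator: bystander: grey desk calculator, 150 (x) by 82 (y) by 18 mm, lying flat; origin at the centre of its underside
- mouse: bystander: grey computer mouse, 100 (x) by 58 (y) by 34 mm; origin at the centre of its underside
- stapler: bystander: red stapler on a black foot, 130 (x) by 36 (y) by 52 mm; origin at the centre of its underside
- pencup: bystander: dark steel pen cup, 68 mm diameter, 95 mm high, its pens reach to 140 mm; origin at the centre of its underside
- mug: bystander: white mug, 76 mm diameter, 90 mm high, handle at its +y; origin at the centre of its underside
Not all that is in view belongs to the job. Of the things shaped like the part that bears stand_top, the wooden one is meant. Of the things that look like the part that bears small_mid, the larger one is meant.

How it is judged:
At the end, for the whole second after the job is handed in: the blue case lies on the stand, the white on the blue and the green on the white, each within 12 mm of centred on and 0.10 rad (6 degrees) of parallel with what is directly below it, lid up, lying flat (height within 4 mm, tilt under 0.06 rad) and at rest (horizontal distance between large_mid and stand_top below 0.012 m and angle between the x axis of large_mid and the x axis of stand_top, either way round below 0.1 rad and angle between each of large_mid, medium_mid, small_mid's own z axis and vertical below 0.06 rad and z of large_mid in the frame of stand_top between 0.019 and 0.027 m and linear speed of each of large, medium, small below 0.02 m/s and angular speed of each of large, medium, small below 0.1 rad/s and horizontal distance between medium_mid and large_mid below 0.012 m and angle between the x axis of medium_mid and the x axis of large_mid, either way round below 0.1 rad and z of medium_mid in the frame of large_mid between 0.04 and 0.048 m and horizontal distance between small_mid and medium_mid below 0.012 m and angle between the x axis of small_mid and the x axis of medium_mid, either way round below 0.1 rad and z of small_mid in the frame of medium_mid between 0.036 and 0.044 m); the robot touches nothing.
It fails at once if a bystander (flask, calculator, mouse, stapler, pen cup or mug) is shoved more than 20 mm or tipped (distance of any of flask, calculator, mouse, stapler, pencup, mug from where it was at the start of the episode above 0.02 m or angle between any of flask, calculator, mouse, stapler, pencup, mug's own z axis and vertical above 0.3 rad).
It fails at once if a case is let fall (moves faster than 0.6 m/s while touching nothing) ((linear speed of large above 0.6 m/s and contact force between large and anything else below 0.02 N) or (linear speed of medium above 0.6 m/s and contact force between medium and anything else below 0.02 N) or (linear speed of small above 0.6 m/s and contact force between small and anything else below 0.02 N)).
It also fails if it takes over 72 s, if anything falls off the work surface, if the arm or the gripper's body presses on something with over 40 N, if the wrist force passes 120 N, or if a joint passes its speed limit or range.

## Robot

A 6-joint arm with a two-finger parallel gripper is mounted at the origin on the work surface. World frame = base frame: x ahead of the robot, y to its left, z up, the work surface at z = 0. Lengths are in m, angles in rad, forces in N, time in s.
With the tool pointing down it reaches from about 0.25 to 0.775 m from the base axis. Payload 4 kg.
Tool frame: the origin (TCP) lies on the front face of the gripper's body, between the roots of the fingers; the fingertips stand 73 mm ahead of it and the grasp point (between the pads) lies 54 mm ahead of it; x points along the fingers, y is the direction in which the jaws open and shut, and the axes are right-handed (so a half turn about x gives the same grasp; the last joint's range is limited). The gripper opens to 85 mm and grips with 20 to 120 N. Pads are 22 mm wide; open, the fingers measure 114 mm over their backs; the gripper's body (76 mm by 85 mm) begins 54 mm behind the grasp point. The pads swing forward as they close: fully open they stand 13 mm farther back than shut.
Start: joints at [1.083, 0.087, 1.371, -0, 1.684, -0.103], TCP at [0.206, 0.51, 0.304] pointing down, gripper open.
Joint ranges: [-3.1, 3.1], [-0.76, 2.03], [0.27, 2.55], [-1.08, 4.22], [0.17, 2.65], [-2.57, 2.57]. Speed limits (rad/s): [2.79, 2.79, 3.14, 3.14, 3.14, 3.14].

## Interface

Orientations are given as a rotation vector (axis times angle).
In Python, from rig import env gives the robot as it stands. The module is installed in compiled form; this text tells all that it offers.
- The arm moves only by the tool carry_out, never from a script. Its argument "increments" is text: rows parted by semicolons, each of 7 numbers parted by spaces: the shift along the world's x, y, z in m, then the turn, a rotation vector about the world's x, y, z in rad, then the finger opening in m, from 0 to 0.0854. In form: x y z ax ay az fingers; .... A call has 1 to 20 rows; each row is the pose to reach, as a shift and turn from the pose commanded when the call began; what a row does not reach only later rows make up. A row lasts 1/8 s, in which the tool goes at most 62.5 mm and 10.7 degrees, less where a joint would pass 70% of its speed; a pose out of reach is approached as far as the arm can. A call with a gripper value outside its range is refused whole. The fingers move at their own pace and stop on an object; the grip force is fixed at half the most. Time passes only in rows, so rows that repeat a pose let the fingers close. It gives the time, the measured TCP pose, the force and the opening at its end, in the units of the state.
- env.sense(): the state, without advancing time (a new reading comes with each control period).
- env.grab_frame(name): name is "side" or "top"; returns a dict with "frame" (480x640x3 uint8, blue, green, red), "intrinsics" (3x3 intrinsics, pixels), "k1" (the pictures are not rectified: a ray, as slopes to the right and down, at radius r is drawn at 1 + k1 r^2 times it, then the intrinsics apply), "pose" (4x4, takes a point from camera to world coordinates). Camera axes: x right, y down, z forward; pixel columns grow to the right and rows downward; lengths in m; the calibration is good to about 2 mm. A picture is of the moment at which its call begins. There is no depth.
- env.hand_in(): hands the job in, once; it reports no verdict.
The state is a dict: "time": time; "joint_positions": joint angles; "joint_velocities": joint speeds; "effort": joint torques, N m; "tool_pos": TCP position; "eef_rot": TCP orientation; "force": force on the tool from outside, world axes, zero at the start; "torque": the same for the moment, N m; "opening": finger opening in m.
Only numpy, scipy, OpenCV 4.12 (cv2) and the standard library are available. Lean on these libraries where they do the work, as an engineer would, in place of code of your own. Each camera call takes 0.05 s, during which the arm holds its last target. There are 200 camera calls.

## Working session

There is one attempt and no reset: what is moved stays moved. The work goes in short steps, Python scripts to look and compute and a tool call to move; the robot and the scene stay as the last step left them, time stands still between calls to the robot, and variables do not carry over. Pictures are saved under pics/ and viewed, about 8 in all and at most 12, crops included, and the job is handed in when it is done.

Besides the shell and the picture viewer there is one more tool, called after ">>>" as name(argument=value, ...) on one line, values as JSON. carry_out: Moves the arm, as the interface text tells. Its arguments: {"type":"object","properties":{"increments":{"type":"string"}},"required":["increments"]}

```bash
mkdir -p pics; python3 - <<'E'
from rig import env
import cv2,pickle,numpy as np
for n in("top","side"):
    f=env.grab_frame(n); pickle.dump(f,open(f"{n}0.pkl","wb")); cv2.imwrite(f"pics/{n}0.png",f["frame"]); print(n,f["intrinsics"].tolist(),f["k1"],np.round(f["pose"],3).tolist())
s=env.sense(); print(s["time"],s["tool_pos"],s["eef_rot"],s["opening"],s["force"])
E
```

```text
top [[485.5021836621725, 0.0, 320.376166931086], [0.0, 485.5021836621725, 241.19065476437086], [0.0, 0.0, 1.0]] -0.04933267999905743 [[0.003, -0.993, 0.115, 0.385], [-1.0, -0.004, -0.008, 0.003], [0.008, -0.115, -0.993, 1.228], [0.0, 0.0, 0.0, 1.0]]
side [[531.8630259259451, 0.0, 325.0687507265714], [0.0, 531.8630259259451, 234.495349620965], [0.0, 0.0, 1.0]] 0.0376809550943243 [[0.963, -0.126, 0.24, 0.234], [-0.27, -0.513, 0.815, -0.893], [0.02, -0.849, -0.528, 0.622], [0.0, 0.0, 0.0, 1.0]]
0.1 [0.20631652 0.50952324 0.30282745] [ 0.30033575  1.55023377 -0.30341956] 0.08575521973667095 [ 0.44393784  0.32698467 -0.13415511]
```

View pics/top0.png

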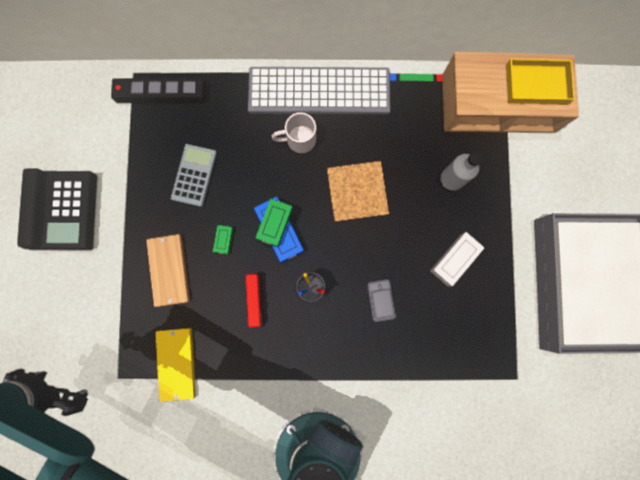

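View pics/side0.png

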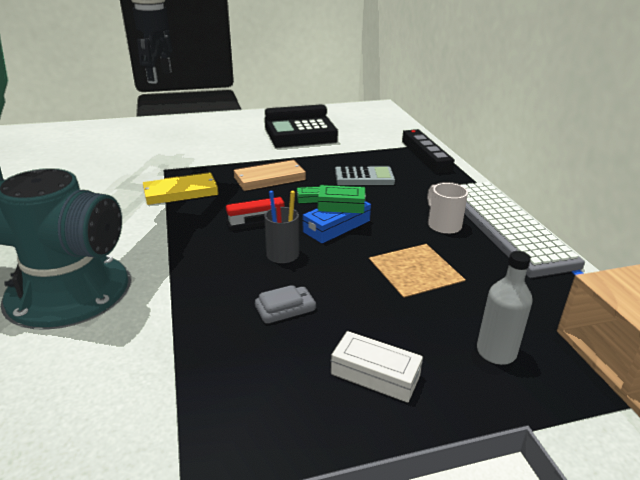

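Top view: there are two stand-shaped blocks. The wooden one at (167,270) is meant because of its material, not the yellow one at (175,365). There are two green boxes. The larger one at (274,222), lying on the blue case at (279,230), is meant, not the small one at (223,240). The white case is at (458,259) and the cork pad at (358,191). I'll fit box silhouettes and confirm in a crop.

```bash
cat > h.py <<'E'
import cv2,numpy as np,pickle
from scipy.optimize import minimize
S=4
def proj(f,P):
    T=np.linalg.inv(f["pose"]); c=P@T[:3,:3].T+T[:3,3]; s=c[:,:2]/c[:,2:]
    s=s*(1+f["k1"]*(s**2).sum(1,keepdims=True)); K=f["intrinsics"]
    return s*[K[0,0],K[1,1]]+[K[0,2],K[1,2]]
def box(p,d,z0):
    c,s=np.cos(p[2]),np.sin(p[2]); L,W,H=d
    return np.array([[p[0]+c*a-s*b,p[1]+s*a+c*b,z] for z in(z0,z0+H) for a,b in((-L/2,-W/2),(L/2,-W/2),(L/2,W/2),(-L/2,W/2))])
def sil(f,p,d,z0):
    m=np.zeros((480*S,640*S),np.uint8); q=proj(f,box(p,d,z0))
    cv2.fillConvexPoly(m,cv2.convexHull(np.round((q+.5)*S-.5).astype(np.int32)),1); return m>0
def cmask(f,col,roi):
    im=cv2.resize(f["frame"],None,fx=S,fy=S,interpolation=cv2.INTER_CUBIC)
    h,s,v=[a.astype(int) for a in cv2.split(cv2.cvtColor(im,cv2.COLOR_BGR2HSV))]
    m={"green":(h>45)&(h<85)&(s>110)&(v>50),"blue":(h>98)&(h<130)&(s>110)&(v>60),"white":(s<60)&(v>90),"wood":(h>5)&(h<25)&(s>50)&(v>80)}[col]
    R=np.zeros_like(m); x0,y0,x1,y1=[S*a for a in roi]; R[y0:y1,x0:x1]=1
    m=(m&R).astype(np.uint8); m=cv2.morphologyEx(m,cv2.MORPH_OPEN,np.ones((5,5)))
    n,l,st,_=cv2.connectedComponentsWithStats(m)
    return m>0 if col=="blue" else l==1+np.argmax(st[1:,4])
def fit(fs,masks,p0,d,z0,ign=None):
    "fill outer contours, fit by IoU; ign: per-frame masks left out"
    M=[]
    for m in masks:
        o=np.zeros(m.shape,np.uint8); cv2.drawContours(o,cv2.findContours(m.astype(np.uint8),0,2)[0],-1,1,-1); M.append(o>0)
    def cost(q):
        p=[q[0],q[1],q[2]/5]; t=0
        for i,f in enumerate(fs):
            s=sil(f,p,d,z0); k=~ign[i] if ign else True
            t+=1-(s&M[i]&k).sum()/((s|M[i])&k).sum()
        return t
    x=np.array([p0[0],p0[1],p0[2]*5])
    for st in(.03,.01):
        x=minimize(cost,x,method="Nelder-Mead",options=dict(initial_simplex=x+np.vstack([np.zeros(3),np.diag([st,st,st*20])]),xatol=2e-4,fatol=1e-5)).x
    return np.array([x[0],x[1],x[2]/5]),cost(x)
def unproj(f,uv,z):
    K=f["intrinsics"]; s=(np.array(uv,float)-[K[0,2],K[1,2]])/[K[0,0],K[1,1]]; r=s.copy()
    for _ in range(9): r=s/(1+f["k1"]*(r@r))
    d=f["pose"][:3,:3]@np.r_[r,1]; o=f["pose"][:3,3]; return (o+d*(z-o[2])/d[2])[:2]
D=dict(large=(.15,.064,.046),medium=(.126,.06,.042),small=(.102,.056,.038),stand=(.17,.084,.024),pad=(.14,.14,.003))
def draw(f,im,p,d,z0,k,off,c):
    q=(proj(f,box(p,d,z0))-off)*k
    for a in(q[:4],q[4:]): cv2.polylines(im,[np.round(a).astype(np.int32)],True,c,1)
E
python3 - <<'E'
from h import *
t,s=[pickle.load(open(n+"0.pkl","rb")) for n in("top","side")]
def init(m,h):
    (c,(w,l),a)=cv2.minAreaRect(np.argwhere(m)[:,::-1].astype(np.float32)); b=cv2.boxPoints((c,(w,l),a))/S
    P=np.array([unproj(t,x,h) for x in b]); e=[P[1]-P[0],P[2]-P[1]]; e=max(e,key=np.linalg.norm)
    return [*P.mean(0),np.arctan2(e[1],e[0])]
g=cmask(t,"green",(245,190,310,260)); bl=cmask(t,"blue",(245,190,310,270)); w=cmask(t,"white",(420,225,495,295)); wd=cmask(t,"wood",(140,230,195,310)); pd=cmask(t,"wood",(320,155,395,225))
R={}
R["small"]=fit([t],[g],init(g,.08),D["small"],.046)
ig=cv2.dilate(g.astype(np.uint8),np.ones((9,9)))>0
R["large"]=fit([t],[bl],init(bl,.04),D["large"],0,[ig])
R["medium"]=fit([t],[w],init(w,.04),D["medium"],0)
R["stand"]=fit([t],[wd],init(wd,.02),D["stand"],0)
R["pad"]=fit([t],[pd],init(pd,0),D["pad"],0)
for k,(p,c) in R.items(): print(k,np.round(p,4),round(np.degrees(p[2]),1),round(c,3))
ws=cmask(s,"white",(320,320,440,410)); ds=cmask(s,"wood",(225,150,315,195))
print("side medium",fit([s],[ws],R["medium"][0],D["medium"],0)); print("side stand",fit([s],[ds],R["stand"][0],D["stand"],0))
pickle.dump({k:v[0] for k,v in R.items()},open("R.pkl","wb"))
Z=dict(small=.046)
a=cv2.resize(t["frame"][180:320,130:310],None,fx=4,fy=4,interpolation=2)[:, :]
b=cv2.resize(s["frame"][130:270,220:400],None,fx=4,fy=4,interpolation=2)
for k in R: draw(t,a,R[k][0],D[k],Z.get(k,0),4,[130,180],(0,0,255) if k!="stand" else (255,0,255)); draw(s,b,R[k][0],D[k],Z.get(k,0),4,[220,130],(0,0,255))
cv2.imwrite("pics/c1.png",cv2.resize(np.hstack([a,b]),None,fx=.555,fy=.555,interpolation=3) if 0 else np.hstack([a[:, :],b])[:, :][::1] if 0 else cv2.resize(np.vstack([a,b]),None,fx=.53,fy=.53,interpolation=3))
# bystanders
for n,uv,h in(("flask",(458,172),.1),("calc",(193,175),.018),("mouse",(381,300),.03),("stapler",(254,300),.05),("cup",(311,288),.09),("mug",(301,133),.08),("smallgreen",(223,240),.025)): print(n,np.round(unproj(t,uv,h),3))
E
```

```text
small [ 0.5659  0.1068 -0.3535] -20.3 0.058
large [ 0.5546  0.0979 -2.6586] -152.3 0.078
medium [ 0.4809 -0.3498 -0.7166] -41.1 0.013
stand [ 0.4511  0.3783 -2.9816] -170.8 0.025
pad [ 0.6593 -0.1013 -1.4261] -81.7 0.045
side medium (array([ 0.48102319, -0.34854024, -0.71440453]), np.float64(0.020350709055241945))
side stand (array([ 0.45028574,  0.37443773, -2.99775777]), np.float64(0.02331324292650261))
flask [ 0.684 -0.335]
calc [0.694 0.319]
mouse [ 0.379 -0.156]
stapler [0.378 0.153]
cup [0.407 0.015]
mug [0.784 0.042]
smallgreen [0.526 0.236]
```

View pics/c1.png

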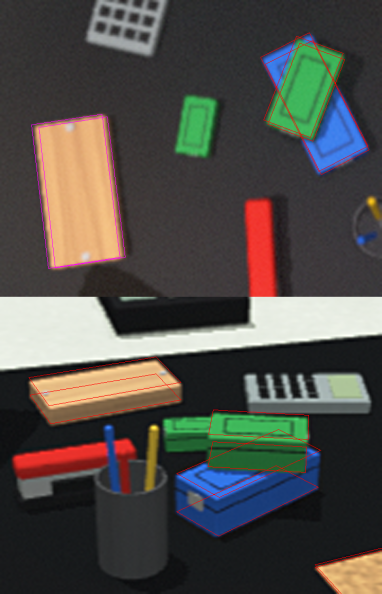

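The crop confirms it. The pose fit is on the larger green box, which rests on blue, and on the wooden block with its two screws. Next, the jaw heading.

```bash
cat >> h.py <<'E'
from scipy.spatial.transform import Rotation as Ro
def st(env):
    s=env.sense(); R=Ro.from_rotvec(s["eef_rot"]).as_matrix(); return s,np.arctan2(R[1,1],R[0,1]),R[:,0]
E
python3 - <<'E'
from h import *
from rig import env
s,y,x=st(env); print(s["tool_pos"],y,np.degrees(y),x,s["joint_positions"])
R=pickle.load(open("R.pkl","rb"))
for k in("small","large","medium","stand"):
    a=(R[k][2]+np.pi/2-y+np.pi/2)%np.pi-np.pi/2; print(k,"d",np.round(R[k][:2]-s["tool_pos"][:2],4),"az",round(a,3))
E
```

```text
[0.20631652 0.50952324 0.30282745] 1.1860356933840268 67.95483958277691 [-9.57567392e-04 -1.80332824e-03 -9.99997916e-01] [ 1.08290862e+00  8.79407795e-02  1.37209513e+00  5.16372920e-07
  1.68359854e+00 -1.03126801e-01]
small d [ 0.3596 -0.4028] az 0.031
large d [ 0.3483 -0.4116] az 0.868
medium d [ 0.2746 -0.8594] az -0.332
stand d [ 0.2448 -0.1312] az 0.545
```

>>> carry_out(increments="0.36 -0.403 0 0 0 0.03 0.085;0.36 -0.403 0 0 0 0.03 0.085;0.36 -0.403 0 0 0 0.03 0.085;0.36 -0.403 0 0 0 0.03 0.085;0.36 -0.403 0 0 0 0.03 0.085;0.36 -0.403 0 0 0 0.03 0.085;0.36 -0.403 0 0 0 0.03 0.085;0.36 -0.403 0 0 0 0.03 0.085;0.36 -0.403 0 0 0 0.03 0.085;0.36 -0.403 0 0 0 0.03 0.085;0.36 -0.403 -0.05 0 0 0.03 0.085;0.36 -0.403 -0.08 0 0 0.03 0.085")

```text
time: 1.6
tool_pos: [0.565, 0.1077, 0.2214]
eef_rot: [0.278, 1.556, -0.278]
force: [0.0, 0.3, 0.1]
opening: 0.085
```

```bash
python3 - <<'E'
from h import *
from rig import env
s,y,x=st(env); print(s["time"],s["tool_pos"],y,x)
f=env.grab_frame("side"); pickle.dump(f,open("s1.pkl","wb"))
cv2.imwrite("pics/s1.png",cv2.resize(f["frame"][60:280,200:440],None,fx=2.5,fy=2.5,interpolation=2))
E
```

```text
1.6 [0.56497429 0.10765716 0.22139899] 1.2168992351681176 [-3.38343453e-03  4.68436466e-04 -9.99994166e-01]
```

View pics/s1.png

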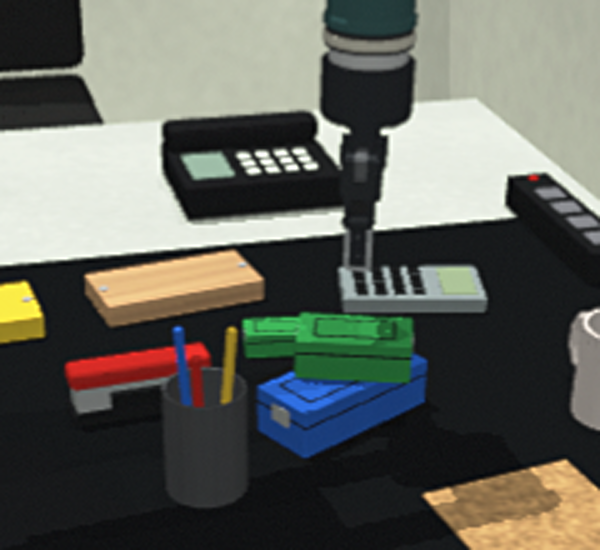

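The gripper hovers over the green case: its tips are at crop (358,265) and the green lid is at (352,325). Descend, close and lift.

>>> carry_out(increments="0 0 -0.04 0 0 0 0.085;0 0 -0.07 0 0 0 0.085;0 0 -0.09 0 0 0 0.085;0 0 -0.097 0 0 0 0.085;0 0 -0.097 0 0 0 0.085;0 0 -0.097 0 0 0 0.04;0 0 -0.097 0 0 0 0.04;0 0 -0.097 0 0 0 0.04;0 0 -0.097 0 0 0 0.04;0 0 -0.097 0 0 0 0.04;0 0 -0.097 0 0 0 0.04;0 0 -0.09 0 0 0 0.04;0 0 -0.08 0 0 0 0.04;0 0 -0.05 0 0 0 0.04;0 0 0 0 0 0 0.04")

```text
time: 3.52
tool_pos: [0.5649, 0.1067, 0.2219]
eef_rot: [0.277, 1.56, -0.28]
force: [0.4, -0.6, -2.6]
opening: 0.055
```

>>> carry_out(increments="0.02 -0.04 0 0 0 0 0.04;0.04 -0.09 0 0 0 0 0.04;0.065 -0.14 0 0 0 0 0.04;0.085 -0.19 0 0 0 0 0.04;0.094 -0.208 -0.02 0 0 0 0.04;0.094 -0.208 -0.06 0 0 0 0.04;0.094 -0.208 -0.1 0 0 0 0.04;0.094 -0.208 -0.12 0 0 0 0.04;0.094 -0.208 -0.13 0 0 0 0.04;0.094 -0.208 -0.135 0 0 0 0.04;0.094 -0.208 -0.137 0 0 0 0.04;0.094 -0.208 -0.138 0 0 0 0.04;0.094 -0.208 -0.138 0 0 0 0.04")

```text
time: 5.15
tool_pos: [0.6608, -0.1013, 0.0868]
eef_rot: [0.278, 1.551, -0.278]
force: [-0.3, 0.4, -2.2]
opening: 0.0551
```

>>> carry_out(increments="0 0 0 0 0 0 0.04;0 0 -0.001 0 0 0 0.04;0 0 -0.002 0 0 0 0.04;0 0 -0.002 0 0 0 0.04")

```text
time: 5.65
tool_pos: [0.6607, -0.1013, 0.0858]
eef_rot: [0.278, 1.552, -0.278]
force: [-2.8, 0.9, 4.7]
opening: 0.055
```

>>> carry_out(increments="0 0 0 0 0 0 0.065;0 0 0 0 0 0 0.085;0 0 0 0 0 0 0.085;0 0 0 0 0 0 0.085;0 0 0.03 0 0 0 0.085;0 0 0.08 0 0 0 0.085;0 0 0.14 0 0 0 0.085;0 0 0.2 0 0 0 0.085;-0.05 -0.06 0.22 0 0 0.2 0.085;-0.1 -0.12 0.22 0 0 0.4 0.085;-0.15 -0.16 0.22 0 0 0.55 0.085;-0.15 -0.16 0.22 0 0 0.6 0.085;-0.15 -0.16 0.22 0 0 0.6 0.085")

```text
time: 7.28
tool_pos: [0.5088, -0.2631, 0.3044]
eef_rot: [-0.19, 1.562, 0.189]
force: [0.6, 0.4, 0.5]
opening: 0.0847
```

```bash
python3 - <<'E'
from h import *
from rig import env
s,y,x=st(env); print(s["time"],s["tool_pos"],y)
t=env.grab_frame("top"); sd=env.grab_frame("side"); pickle.dump((t,sd),open("f2.pkl","wb"))
R=pickle.load(open("R.pkl","rb"))
bl=cmask(t,"blue",(245,190,310,270)); bs=cmask(sd,"blue",(290,185,385,250)); g=cmask(t,"green",(320,150,400,230))
print("L top",fit([t],[bl],R["large"],D["large"],0)); print("L side",fit([sd],[bs],R["large"],D["large"],0))
b,_=fit([t,sd],[bl,bs],R["large"],D["large"],0); R["large"]=b
p=fit([t],[g],[.66,-.101,-.3535],D["small"],.003); R["small"]=p[0]; print("L both",b,"S",p)
pickle.dump(R,open("R.pkl","wb"))
a=cv2.resize(t["frame"][130:320,130:410],None,fx=2.8,fy=2.8,interpolation=2)
draw(t,a,b,D["large"],0,2.8,[130,130],(0,0,255)); draw(t,a,p[0],D["small"],.003,2.8,[130,130],(0,0,255))
cv2.imwrite("pics/t2.png",a)
print("d",b[:2]-s["tool_pos"][:2],"az",(b[2]+np.pi/2-y+np.pi/2)%np.pi-np.pi/2)
E
```

```text
7.275 [ 0.50877873 -0.26305337  0.30440782] 1.8116181843486103
L top (array([ 0.55468495,  0.09790156, -2.65837547]), np.float64(0.06641568404602927))
L side (array([ 0.55175638,  0.09593789, -2.67267227]), np.float64(0.009934157329328897))
L both [ 0.55336745  0.09712034 -2.66662215] S (array([ 0.65961853, -0.10207098, -0.35401115]), np.float64(0.08836819003356566))
d [0.04458872 0.36017371] az 0.23414864324163398
```

View pics/t2.png

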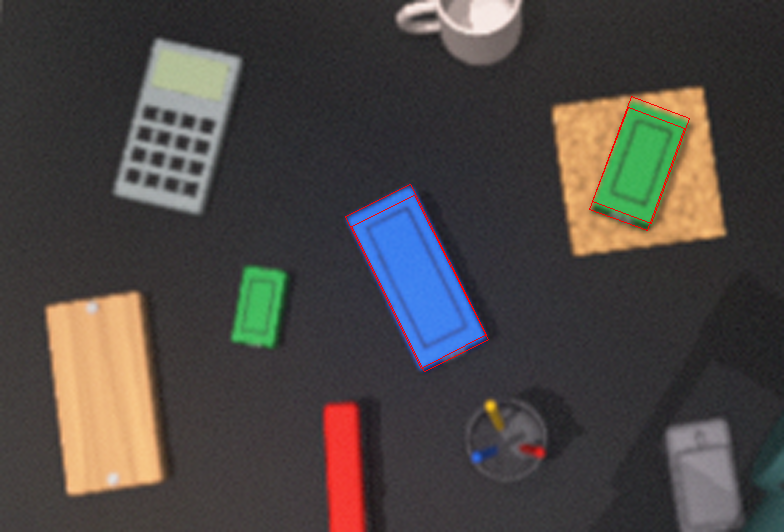

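The green case lies on the pad at crop (640,163) and blue is clear at (416,278). Both outlines match. Now grasp blue.

>>> carry_out(increments="0.005 0.06 0 0 0 0.05 0.085;0.01 0.12 0 0 0 0.1 0.085;0.02 0.18 0 0 0 0.15 0.085;0.03 0.24 0 0 0 0.2 0.085;0.04 0.3 0 0 0 0.235 0.085;0.045 0.361 0 0 0 0.235 0.085;0.045 0.361 0 0 0 0.235 0.085;0.045 0.361 -0.06 0 0 0.235 0.085;0.045 0.361 -0.11 0 0 0.235 0.085;0.045 0.361 -0.15 0 0 0.235 0.085;0.045 0.361 -0.18 0 0 0.235 0.085;0.045 0.361 -0.2 0 0 0.235 0.085;0.045 0.361 -0.215 0 0 0.235 0.085;0.045 0.361 -0.219 0 0 0.235 0.085;0.045 0.361 -0.219 0 0 0.235 0.085")

```text
time: 9.25
tool_pos: [0.5558, 0.0998, 0.0854]
eef_rot: [-0.377, 1.537, 0.376]
force: [-0.3, 0.7, 0.5]
opening: 0.0847
```

>>> carry_out(increments="0 0 0 0 0 0 0.05;0 0 0 0 0 0 0.05;0 0 0 0 0 0 0.05;0 0 0 0 0 0 0.05;0 0 0 0 0 0 0.05")

```text
time: 9.88
tool_pos: [0.5563, 0.1002, 0.0867]
eef_rot: [-0.376, 1.535, 0.377]
force: [-0.3, 1.3, 5.7]
opening: 0.0628
```

>>> carry_out(increments="0 0 0.005 0 0 0 0.05;0 0 0.015 0 0 0 0.05;0 0 0.035 0 0 0 0.05;0 0 0.07 0 0 0 0.05;0 0 0.11 0 0 0 0.05;-0.005 0.02 0.12 0 0 -0.03 0.05;-0.02 0.06 0.12 0 0 -0.08 0.05;-0.035 0.1 0.12 0 0 -0.13 0.05;-0.05 0.14 0.12 0 0 -0.18 0.05;-0.065 0.18 0.12 0 0 -0.23 0.05;-0.08 0.22 0.12 0 0 -0.28 0.05;-0.095 0.26 0.12 0 0 -0.32 0.05;-0.101 0.275 0.12 0 0 -0.32 0.05;-0.101 0.278 0.11 0 0 -0.32 0.05;-0.101 0.278 0.09 0 0 -0.32 0.05;-0.101 0.278 0.07 0 0 -0.32 0.05;-0.101 0.278 0.06 0 0 -0.32 0.05;-0.101 0.278 0.05 0 0 -0.32 0.05;-0.101 0.278 0.05 0 0 -0.32 0.05")

```text
time: 12.25
tool_pos: [0.4544, 0.3771, 0.134]
eef_rot: [-0.126, 1.569, 0.125]
force: [-0.6, -0.4, -7.2]
opening: 0.0626
```

```bash
python3 - <<'E'
from h import *
from rig import env
s,y,x=st(env); print(s["time"],s["tool_pos"],y,x,s["force"],s["torque"])
t=env.grab_frame("top"); sd=env.grab_frame("side"); pickle.dump((t,sd),open("f3.pkl","wb"))
R=pickle.load(open("R.pkl","rb"))
z=s["tool_pos"][2]-.0867
bs=cmask(sd,"blue",(220,120,340,200)); print("stand TCP diff",s["tool_pos"][:2]-R["stand"][:2],"z",z)
a=cv2.resize(t["frame"][200:330,110:250],None,fx=2.8,fy=2.8,interpolation=2)
b=cv2.resize(sd["frame"][100:230,200:340],None,fx=2.8,fy=2.8,interpolation=2)
p=[*s["tool_pos"][:2]-.004*np.array([np.cos(y-np.pi/2),np.sin(y-np.pi/2)]),y-np.pi/2]
print("side fit",fit([sd],[bs],p,D["large"],z),p)
draw(sd,b,p,D["large"],z,2.8,[200,100],(0,0,255));draw(t,a,p,D["large"],z,2.8,[110,200],(0,0,255))
cv2.imwrite("pics/c3.png",np.hstack([a,b]))
E
```

```text
12.25 [0.4543615  0.37710829 0.1340342 ] 1.7303947164778168 [-0.00144859 -0.00114702 -0.99999829] [-0.58787527 -0.42217058 -7.21770808] [-0.03757532 -0.0357652  -0.00657506]
stand TCP diff [ 0.00321518 -0.00120683] z 0.04733419723844201
side fit (array([0.45197035, 0.37526882, 0.15727927]), np.float64(0.21813671036066062)) [np.float64(0.45041233779073353), np.float64(0.3764725998425306), np.float64(0.15959838968292028)]
```

View pics/c3.png

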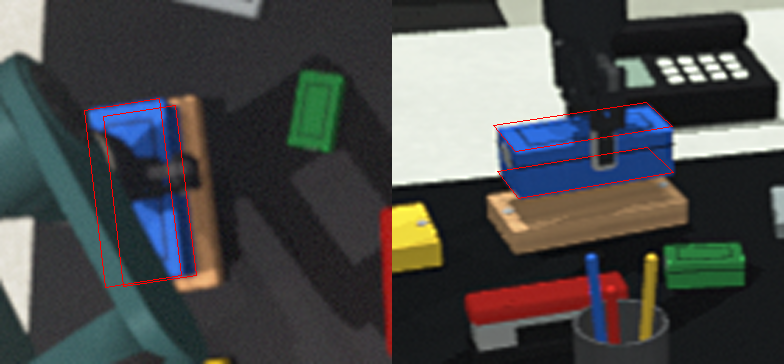

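Blue hangs over the wooden stand: in the side crop, the case spans (495–675,105–195) above the block at (490–690,180–250), parallel to it. The outline predicted from the grip matches. Lower it.

>>> carry_out(increments="0 0 -0.01 0 0 0 0.05;0 0 -0.016 0 0 0 0.05;0 0 -0.019 0 0 0 0.05;0 0 -0.02 0 0 0 0.05;0 0 -0.021 0 0 0 0.05;0 0 -0.021 0 0 0 0.05")

```text
time: 13.1
tool_pos: [0.4545, 0.3778, 0.1141]
eef_rot: [-0.126, 1.567, 0.126]
force: [-0.2, -0.6, -7.0]
opening: 0.0632
```

>>> carry_out(increments="0 0 -0.001 0 0 0 0.05;0 0 -0.002 0 0 0 0.05;0 0 -0.003 0 0 0 0.05;0 0 -0.003 0 0 0 0.05")

```text
time: 13.6
tool_pos: [0.4545, 0.3778, 0.111]
eef_rot: [-0.126, 1.567, 0.126]
force: [0.2, -0.0, -6.9]
opening: 0.0629
```

>>> carry_out(increments="0 0 -0.001 0 0 0 0.05;0 0 -0.001 0 0 0 0.05;0 0 -0.002 0 0 0 0.05;0 0 -0.002 0 0 0 0.05")

```text
time: 14.1
tool_pos: [0.4545, 0.3778, 0.1107]
eef_rot: [-0.126, 1.567, 0.126]
force: [-4.0, -3.9, 4.2]
opening: 0.0626
```

>>> carry_out(increments="0 0 0 0 0 0 0.07;0 0 0 0 0 0 0.085;0 0 0 0 0 0 0.085;0 0 0 0 0 0 0.085;0 0 0.02 0 0 0 0.085;0 0 0.06 0 0 0 0.085;0 0 0.12 0 0 0 0.085;0 0 0.18 0 0 0 0.085;0 -0.03 0.2 0 0 -0.05 0.085;0 -0.09 0.2 0 0 -0.15 0.085;0.01 -0.15 0.2 0 0 -0.25 0.085;0.02 -0.21 0.2 0 0 -0.35 0.085;0.03 -0.27 0.2 0 0 -0.45 0.085;0.04 -0.33 0.2 0 0 -0.55 0.085;0.04 -0.39 0.2 0 0 -0.65 0.085;0.04 -0.45 0.2 0 0 -0.75 0.085;0.04 -0.51 0.2 0 0 -0.85 0.085;0.04 -0.57 0.2 0 0 -0.875 0.085;0.03 -0.57 0.2 0 0 -0.875 0.085")

```text
time: 16.48
tool_pos: [0.484, -0.1959, 0.308]
eef_rot: [0.563, 1.497, -0.564]
force: [0.4, -0.7, -0.3]
opening: 0.0852
```

```bash
python3 - <<'E'
from h import *
from rig import env
s,y,x=st(env); print(s["time"],s["tool_pos"],y)
t=env.grab_frame("top"); sd=env.grab_frame("side"); pickle.dump((t,sd),open("f4.pkl","wb"))
R=pickle.load(open("R.pkl","rb"))
bl=cmask(t,"blue",(130,220,205,320)); bs=cmask(sd,"blue",(220,120,340,190))
i=[.4505,.377,.155]
for n,a in(("top",([t],[bl])),("side",([sd],[bs])),("both",([t,sd],[bl,bs]))): p=fit(*a,i,D["large"],.024); print(n,p)
print("stand",R["stand"],np.pi+R["stand"][2])
R["large"]=p[0]; pickle.dump(R,open("R.pkl","wb"))
m=R["medium"]; print("d",m[:2]-s["tool_pos"][:2],(m[2]+np.pi/2-y))
E
```

```text
16.475 [ 0.48401017 -0.19591307  0.30801554] 0.8500378125390956
top (array([0.45268033, 0.3777709 , 0.1582642 ]), np.float64(0.05348455269436958))
side (array([0.4514544 , 0.3752727 , 0.15871307]), np.float64(0.07613763341424884))
both (array([0.45169175, 0.37701557, 0.15174442]), np.float64(0.13325512911927728))
stand [ 0.45114633  0.37831512 -2.98158016] 0.1600124940030212
d [-0.00306205 -0.15391926] 0.004173943428456339
```

Blue sits within 2 mm and 0.01 rad of the stand. Now white.

>>> carry_out(increments="-0.003 -0.05 0 0 0 0.006 0.085;-0.003 -0.1 0 0 0 0.006 0.085;-0.003 -0.153 0 0 0 0.006 0.085;-0.003 -0.153 0 0 0 0.006 0.085;-0.003 -0.153 -0.06 0 0 0.006 0.085;-0.003 -0.153 -0.11 0 0 0.006 0.085;-0.003 -0.153 -0.16 0 0 0.006 0.085;-0.003 -0.153 -0.19 0 0 0.006 0.085;-0.003 -0.153 -0.21 0 0 0.006 0.085;-0.003 -0.153 -0.22 0 0 0.006 0.085;-0.003 -0.153 -0.223 0 0 0.006 0.085;-0.003 -0.153 -0.223 0 0 0.006 0.085")

```text
time: 18.08
tool_pos: [0.4821, -0.345, 0.087]
eef_rot: [0.554, 1.497, -0.554]
force: [-0.0, 0.3, -0.7]
opening: 0.0849
```

>>> carry_out(increments="0 0 0 0 0 0 0.045;0 0 0 0 0 0 0.045;0 0 0 0 0 0 0.045;0 0 0 0 0 0 0.045;0 0 0 0 0 0 0.045;0 0 0 0 0 0 0.045")

```text
time: 18.82
tool_pos: [0.4818, -0.3464, 0.0877]
eef_rot: [0.553, 1.496, -0.556]
force: [-1.8, -1.3, 5.4]
opening: 0.0586
```

>>> carry_out(increments="0 0 0.005 0 0 0 0.045;0 0 0.015 0 0 0 0.045;0 0 0.04 0 0 0 0.045;0 0 0.09 0 0 0 0.045;0 0 0.14 0 0 0 0.045;0 0 0.19 0 0 0 0.045;0 0.02 0.215 0 0 0.02 0.045;0 0.06 0.22 0 0 0.08 0.045;0 0.11 0.22 0 0 0.14 0.045;0 0.16 0.22 0 0 0.2 0.045;0 0.21 0.22 0 0 0.27 0.045;0 0.26 0.22 0 0 0.34 0.045;0 0.31 0.22 0 0 0.41 0.045;0 0.36 0.22 0 0 0.48 0.045;0 0.41 0.22 0 0 0.55 0.045;0 0.46 0.22 0 0 0.62 0.045;-0.01 0.51 0.22 0 0 0.69 0.045;-0.02 0.56 0.22 0 0 0.76 0.045;-0.025 0.6 0.22 0 0 0.82 0.045;-0.031 0.64 0.22 0 0 0.87 0.045")

```text
time: 21.32
tool_pos: [0.4495, 0.2962, 0.3052]
eef_rot: [-0.129, 1.569, 0.128]
force: [1.4, -0.4, -4.8]
opening: 0.059
```

>>> carry_out(increments="0 0.04 0 0 0 0 0.045;0 0.07 0 0 0 0 0.045;0 0.083 -0.02 0 0 0 0.045;0 0.083 -0.06 0 0 0 0.045;0 0.083 -0.1 0 0 0 0.045;0 0.083 -0.12 0 0 0 0.045;0 0.083 -0.13 0 0 0 0.045;0 0.083 -0.13 0 0 0 0.045;0 0.083 -0.13 0 0 0 0.045")

```text
time: 22.45
tool_pos: [0.4511, 0.378, 0.1773]
eef_rot: [-0.125, 1.565, 0.127]
force: [-0.7, 0.5, -4.8]
opening: 0.0586
```

```bash
python3 - <<'E'
from h import *
from rig import env
s,y,x=st(env); print(s["time"],s["tool_pos"],y-np.pi/2,x,s["force"],s["opening"])
E
```

```text
22.45 [0.45106663 0.37795841 0.17726763] 0.16095564756996894 [ 0.00202856  0.00141437 -0.99999694] [-0.72830124  0.46643666 -4.84413639] 0.058642428540358844
```

>>> carry_out(increments="0 0 -0.008 0 0 0 0.045;0 0 -0.014 0 0 0 0.045;0 0 -0.017 0 0 0 0.045;0 0 -0.018 0 0 0 0.045;0 0 -0.018 0 0 0 0.045;0 0 -0.018 0 0 0 0.045")

```text
time: 23.2
tool_pos: [0.4505, 0.3779, 0.158]
eef_rot: [-0.126, 1.567, 0.127]
force: [0.3, 0.0, -5.0]
opening: 0.0593
```

>>> carry_out(increments="0 0 -0.001 0 0 0 0.045;0 0 -0.0015 0 0 0 0.045;0 0 -0.0015 0 0 0 0.045")

```text
time: 23.58
tool_pos: [0.4505, 0.3779, 0.1578]
eef_rot: [-0.126, 1.566, 0.127]
force: [-4.1, -2.1, 4.4]
opening: 0.0587
```

>>> carry_out(increments="0 0 0 0 0 0 0.07;0 0 0 0 0 0 0.085;0 0 0 0 0 0 0.085;0 0 0 0 0 0 0.085;0 0 0.02 0 0 0 0.085;0 0 0.06 0 0 0 0.085;0 0 0.11 0 0 0 0.085;0 0 0.15 0 0 0 0.085;0.02 -0.05 0.15 0 0 -0.06 0.085;0.04 -0.1 0.15 0 0 -0.12 0.085;0.065 -0.15 0.15 0 0 -0.18 0.085;0.09 -0.2 0.15 0 0 -0.24 0.085;0.11 -0.25 0.15 0 0 -0.3 0.085;0.13 -0.3 0.15 0 0 -0.36 0.085;0.155 -0.35 0.15 0 0 -0.42 0.085;0.175 -0.4 0.15 0 0 -0.48 0.085;0.195 -0.44 0.15 0 0 -0.514 0.085;0.21 -0.479 0.15 0 0 -0.514 0.085;0.21 -0.479 0.13 0 0 -0.514 0.085")

```text
time: 25.95
tool_pos: [0.6618, -0.1049, 0.2874]
eef_rot: [0.279, 1.548, -0.281]
force: [-0.4, 0.7, -0.3]
opening: 0.0848
```

```bash
python3 - <<'E'
from h import *
from rig import env
s,y,x=st(env); print(s["time"],s["tool_pos"],y)
t=env.grab_frame("top"); sd=env.grab_frame("side"); pickle.dump((t,sd),open("f5.pkl","wb"))
R=pickle.load(open("R.pkl","rb"))
w=cmask(sd,"white",(225,105,325,160)); wt=cmask(t,"white",(135,225,200,310))
i=[.4515,.377,.157]
for n,a in(("top",([t],[wt])),("side",([sd],[w]))): p=fit(*a,i,D["medium"],.07); print(n,p)
a=cv2.resize(t["frame"][200:330,110:250],None,fx=2.8,fy=2.8,interpolation=2)
b=cv2.resize(sd["frame"][90:220,200:340],None,fx=2.8,fy=2.8,interpolation=2)
for k,z in(("medium",.07),("large",.024),("stand",0)):
  q=i if k=="medium" else R[k]; draw(sd,b,q,D[k],z,2.8,[200,90],(0,0,255));draw(t,a,q,D[k],z,2.8,[110,200],(0,0,255))
cv2.imwrite("pics/c5.png",np.hstack([a,b]))
m=R["small"]; print("d",m[:2]-s["tool_pos"][:2],(m[2]+np.pi/2-y))
E
```

```text
25.95 [ 0.66176371 -0.10491137  0.28743991] 1.213635741796161
top (array([0.4513024 , 0.37796549, 0.15313755]), np.float64(0.01971577621874443))
side (array([0.44908361, 0.37637389, 0.13337992]), np.float64(0.6274413261119317))
d [-0.00214518  0.00284039] 0.003149438380066538
```

View pics/c5.png

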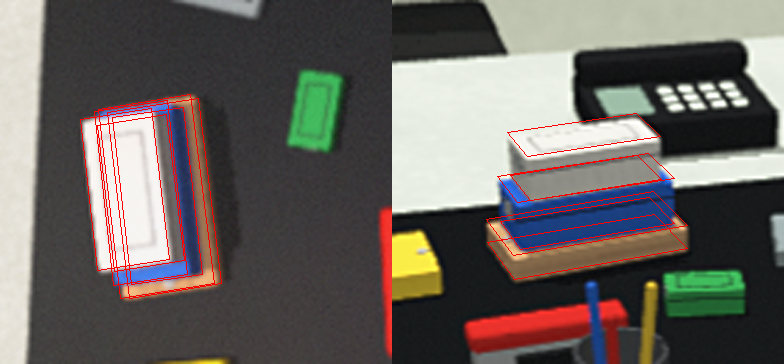

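White is centred on blue: its lid is at top crop (130,195), and the side crop shows it square over blue and the stand. The top fit agrees with blue within 2 mm. The side fit was spoilt by the background. Now green.

>>> carry_out(increments="-0.002 0.003 0 0 0 0 0.085;-0.002 0.003 -0.05 0 0 0 0.085;-0.002 0.003 -0.1 0 0 0 0.085;-0.002 0.003 -0.15 0 0 0 0.085;-0.002 0.003 -0.18 0 0 0 0.085;-0.002 0.003 -0.195 0 0 0 0.085;-0.002 0.003 -0.201 0 0 0 0.085;-0.002 0.003 -0.201 0 0 0 0.085;-0.002 0.003 -0.201 0 0 0 0.085")

```text
time: 27.18
tool_pos: [0.6595, -0.0984, 0.0875]
eef_rot: [0.277, 1.549, -0.277]
force: [0.3, -0.2, -0.2]
opening: 0.085
```

>>> carry_out(increments="0 0 0 0 0 0 0.04;0 0 0 0 0 0 0.04;0 0 0 0 0 0 0.04;0 0 0 0 0 0 0.04;0 0 0 0 0 0 0.04;0 0 0 0 0 0 0.04")

```text
time: 27.92
tool_pos: [0.6591, -0.0986, 0.0868]
eef_rot: [0.276, 1.551, -0.277]
force: [-0.5, -1.0, 5.2]
opening: 0.0548
```

>>> carry_out(increments="0 0 0.005 0 0 0 0.04;0 0 0.015 0 0 0 0.04;0 0 0.04 0 0 0 0.04;0 0 0.09 0 0 0 0.04;0 0 0.14 0 0 0 0.04;0 0 0.19 0 0 0 0.04;-0.01 0.02 0.215 0 0 0.02 0.04;-0.025 0.06 0.22 0 0 0.07 0.04;-0.045 0.1 0.22 0 0 0.12 0.04;-0.065 0.15 0.22 0 0 0.17 0.04;-0.09 0.2 0.22 0 0 0.22 0.04;-0.11 0.25 0.22 0 0 0.27 0.04;-0.13 0.3 0.22 0 0 0.33 0.04;-0.155 0.35 0.22 0 0 0.39 0.04;-0.175 0.4 0.22 0 0 0.45 0.04;-0.195 0.44 0.22 0 0 0.509 0.04;-0.21 0.476 0.22 0 0 0.509 0.04;-0.21 0.476 0.19 0 0 0.509 0.04;-0.21 0.476 0.15 0 0 0.509 0.04;-0.21 0.476 0.13 0 0 0.509 0.04")

```text
time: 30.42
tool_pos: [0.4469, 0.3773, 0.212]
eef_rot: [-0.125, 1.573, 0.121]
force: [-0.5, -0.2, -2.9]
opening: 0.0547
```

>>> carry_out(increments="0 0 0 0 0 0 0.04;0 0 0 0 0 0 0.04")

```text
time: 30.68
tool_pos: [0.4488, 0.3781, 0.2167]
eef_rot: [-0.122, 1.566, 0.123]
force: [0.6, 0.2, -2.7]
opening: 0.0547
```

```bash
python3 - <<'E'
from h import *
from rig import env
s,y,x=st(env); print(s["time"],s["tool_pos"],y-np.pi/2,x,s["force"],s["opening"])
E
```

```text
30.675 [0.44878353 0.37806276 0.2166558 ] 0.15616287122306893 [ 0.00125865  0.00118489 -0.99999851] [ 0.64579735  0.15527808 -2.68711017] 0.05468404589584532
```

Contact is expected at a TCP height of about 0.196.

>>> carry_out(increments="0 0 -0.008 0 0 0 0.04;0 0 -0.014 0 0 0 0.04;0 0 -0.017 0 0 0 0.04;0 0 -0.018 0 0 0 0.04;0 0 -0.018 0 0 0 0.04;0 0 -0.018 0 0 0 0.04")

```text
time: 31.42
tool_pos: [0.4486, 0.3779, 0.1977]
eef_rot: [-0.122, 1.567, 0.123]
force: [-0.4, -0.4, -3.4]
opening: 0.0547
```

>>> carry_out(increments="0 0 -0.001 0 0 0 0.04;0 0 -0.0015 0 0 0 0.04;0 0 -0.0015 0 0 0 0.04")

```text
time: 31.8
tool_pos: [0.4485, 0.3778, 0.1959]
eef_rot: [-0.123, 1.567, 0.123]
force: [-0.7, -0.1, -2.4]
opening: 0.055
```

>>> carry_out(increments="0 0 -0.0005 0 0 0 0.04;0 0 -0.001 0 0 0 0.04;0 0 -0.001 0 0 0 0.04")

```text
time: 32.17
tool_pos: [0.4484, 0.3778, 0.1958]
eef_rot: [-0.122, 1.567, 0.123]
force: [-2.5, -1.1, 1.9]
opening: 0.0547
```

Contact made. Release and retreat.

>>> carry_out(increments="0 0 0 0 0 0 0.07;0 0 0 0 0 0 0.085;0 0 0 0 0 0 0.085;0 0 0 0 0 0 0.085;0 0 0.02 0 0 0 0.085;0 0 0.06 0 0 0 0.085;0 0 0.11 0 0 0 0.085;0 -0.05 0.12 0 0 0 0.085;0 -0.1 0.12 0 0 0 0.085;0 -0.16 0.12 0 0 0 0.085;0 -0.22 0.12 0 0 0 0.085;0 -0.28 0.12 0 0 0 0.085;0 -0.34 0.12 0 0 0 0.085;0 -0.4 0.12 0 0 0 0.085;0 -0.4 0.12 0 0 0 0.085;0 -0.4 0.12 0 0 0 0.085")

```text
time: 34.17
tool_pos: [0.4484, -0.0221, 0.315]
eef_rot: [-0.121, 1.567, 0.123]
force: [-0.3, -0.0, 0.2]
opening: 0.0848
```

```bash
python3 - <<'E'
from h import *
from rig import env
t=env.grab_frame("top"); sd=env.grab_frame("side")
R=pickle.load(open("R.pkl","rb"))
g=cmask(t,"green",(120,215,200,310)); gs=cmask(sd,"green",(225,70,325,150))
i=[.4505,.378,.156]
for n,a in(("top",([t],[g])),("side",([sd],[gs]))): p=fit(*a,i,D["small"],.112); print(n,p)
a=cv2.resize(t["frame"][200:330,110:250],None,fx=2.8,fy=2.8,interpolation=2)
b=cv2.resize(sd["frame"][70:200,200:340],None,fx=2.8,fy=2.8,interpolation=2)
c=[.4513,.378,.153]
draw(t,a,c,D["medium"],.07,2.8,[110,200],(0,0,255)); draw(t,a,i,D["small"],.112,2.8,[110,200],(0,0,255))
draw(sd,b,i,D["small"],.112,2.8,[200,70],(0,0,255))
o=np.hstack([a,b]); full=np.hstack([cv2.resize(f["frame"],(392,294)) for f in(t,sd)])
cv2.imwrite("pics/c6.png",cv2.resize(np.vstack([o,full]),None,fx=.9,fy=.9))
E
```

```text
top (array([0.44872814, 0.37945119, 0.12958485]), np.float64(0.11687209717756342))
side (array([0.44943433, 0.3772504 , 0.12851943]), np.float64(0.1261472245078803))
```

View pics/c6.png

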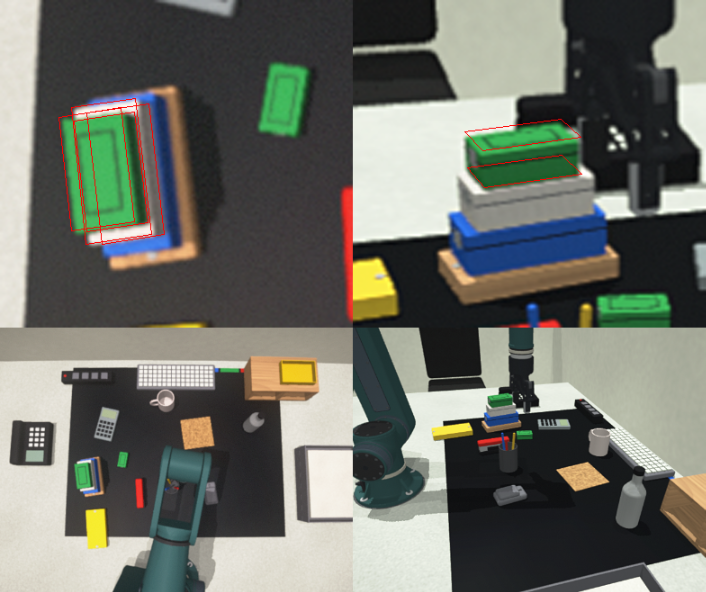

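The column stands square: green is at top crop (103,173), white, blue and the stand are below it, and the bystanders are where they were. Green's fit is within 3 mm and 0.03 rad of white.

```bash
python3 -c "
from rig import env
print(env.hand_in())"
```

```text
the job is handed in; nothing more can be done
None
```

The column is built and handed in at about 34 s of the 72 s allowed. I moved green to the cork pad, then set blue on the wooden stand, white on blue and green on white. Each case was lowered until the wrist force showed contact before I opened the fingers.

Last checks, from camera fits of each case against what is below it:

| Case | Offset | Angle | Tolerance |
|---|---|---|---|
| Blue on stand | about 2 mm | 0.01 rad | 12 mm, 0.10 rad |
| White on blue | about 2 mm | 0.01 rad | 12 mm, 0.10 rad |
| Green on white | about 3 mm | 0.025 rad | 12 mm, 0.10 rad |

- **Fits that failed or disagreed:** the side-camera fit of white failed because the background spoiled the mask, so white rests on the top-camera fit and the tool pose. The final green fits matched the image only loosely (cost about 0.12). They read about 0.025 rad less yaw than the tool pose at release. The two cameras differed by up to 4 mm on the stand's position.
- **Other checks:** the last picture shows the gripper clear of the column. The bystanders look unmoved, judged by eye only. Lying flat and at rest were also judged from that picture, not measured.

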